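# Build the grinding stack on the edge grinder's arbor

### The job

Build up the bare arbor of the edge grinder, ready for its nut: first the tall spacer, down onto the flange, then the grinding wheel, hub upward, then the flanged bushing, foot down on the hub. The wheel has to go fully home over the flange's two drive pins: lower it onto them by hand without letting it drop down the arbor, and turn it gently until it falls in. Leave the thin spacer, the nut and the spanner where they lie.

Things in the scene. Friction and masses are not known exactly. Their poses are not given: they have to be found in the camera images.
- machine: The edge grinder's grey table plate, 250 x 280 x 14 mm, lying on the bench; origin under its centre, on the arbor's axis. A low aluminium fence stands on it, front 96 mm from the axis toward +x, top 56 mm above the bench. Its yaw says nothing about where the drive pins are.
- arbor_foot (a point): On the upright steel arbor's axis at the top face of its flange, 30 mm above the bench. The flange is a locked steel disc, diameter 104 mm. Two dark drive pins, diameter 8 mm, 28 mm high, stand on it on opposite sides of the arbor, 42 mm from the axis. The line through the pins may point any way and is NOT reported (yaw here is the plate's): see it or feel for it.
- arbor_tip (a point): Tip of the arbor on its axis, 72 mm above the flange (102 mm above the bench). The arbor has diameter 20 mm; its last 5.5 mm taper to diameter 13 mm.
- spacer_center (a point): Centre (half-way up) of the tall spacer: plain steel ring, outer diameter 40 mm, 20 mm high, bore 22 mm, about 0.14 kg, lying flat. It slides down the arbor freely by its own weight and rests on the flange between the drive pins, which stand 8 mm above its top; its centre is then 10 mm above arbor_foot.
- wheel_hub (a point): Centre of the grinding wheel's hub (on the axis, half-way up the hub), 18 mm above the wheel's underside; it lies hub upward, about 0.5 kg. The hub stands from 10 to 26 mm above the underside; its two flats, 34 mm apart and 28 mm long, face along this point's +y and -y (grip across them); its other sides are 44 mm apart.
- wheel: The wheel, origin on its axis at its underside, axes as wheel_hub. Aluminium, grey segmented rim of diameter 115 mm, 12 mm thick; web from 2 to 10 mm above the underside; bore 22 mm. Four through holes, diameter 13 mm, in the web 42 mm from the axis on +x, +y, -x, -y: any opposite pair fits the pins, so it drops in at every quarter turn.
- wheel_seat (a point): Where wheel_hub ends up: on the arbor's axis, 36 mm above arbor_foot, with the web resting on the tall spacer. With its holes off the pins the wheel lies on the pin tops, wheel_hub 8 mm above this point; turned until holes and pins meet it falls these 8 mm by its own weight, if it is not squeezed (held with a few mm of play across the flats it still turns with the fingers).
- bushing_center (a point): Centre (half-way up) of the flanged brass bushing: 20 mm high in all, foot of diameter 44 mm and 5 mm high, neck of diameter 32 mm above it (grip the neck), bore 22 mm, about 0.12 kg, standing foot down. Resting on the seated wheel's hub its centre is 54 mm above arbor_foot.
- thin_spacer_center (a point): Bystander: centre of a thin steel spacer, outer diameter 40 mm like the tall one but only 9 mm high. Not wanted, leave it.
- nut: Bystander: hexagon nut, 30 mm across flats, 10 mm high, origin at the centre of its underside. Leave it.
- spanner: Bystander: flat open-ended spanner 275 mm long, 52 mm wide, 8 mm high, lying along its x, origin under its middle. Leave it.
There are look-alikes about, which are no part of the job. Of the things that look like the part that bears bushing_center, the smallest one is meant.

How it is judged:
By the outcome, as a careful person would: the job done as asked, in the order asked, and still so for the second after the job is handed in, with the robot touching nothing.
It also fails if it takes over 72 s, if anything falls off the work surface, if the arm or the gripper's body presses on something with over 40 N, if the wrist force passes 120 N, or if a joint passes its speed limit or range.

### The arm

A 6-joint arm with a two-finger parallel gripper is mounted at the origin on the work surface. World frame = base frame: x ahead of the robot, y to its left, z up, the work surface at z = 0. Lengths are in m, angles in rad, forces in N, time in s.
With the tool pointing down it reaches from about 0.25 to 0.725 m from the base axis. Payload 9.7 kg.
Tool frame: the origin (TCP) lies midway between the tips of the shut fingers; the grasp point (between the pads) lies 19 mm behind it (grasp_offset is the distance from the TCP to the grasp point, in m); z points along the fingers, y is the direction in which the jaws open and shut (so a half turn about z gives the same grasp; the last joint's range is limited). The gripper opens to 85 mm and grips with 20 to 120 N. Pads are 22 mm wide; open, the fingers measure 114 mm over their backs; the gripper's body (76 mm by 85 mm) begins 54 mm behind the grasp point. The pads swing forward as they close: fully open they stand 13 mm farther back than shut.
Start: joints at [-1.165, 0.087, 0.176, 1.66, 0, 1.571], TCP at [0.217, -0.505, 0.231] pointing down, gripper open.
Joint ranges: [-3.13, 3.13], [-0.85, 1.81], [-1.15, 1.24], [-2.2, 2.28], [-1.44, 1.52], [-3.14, 3.14]. Speed limits (rad/s): [2.22, 2.22, 2.57, 3.14, 3.14, 3.14].

### API

Orientations are given as a rotation vector (axis times angle).
In Python, from cell import sense, grab_frame, camera_params, hand_in, grasp_offset gives the robot as it stands.
- The arm moves only by the tool servo_tool, never from a script. Its argument "motion" is a list that holds one entry, the list of rows, each a list of 7 numbers: the shift along the world's x, y, z in mm, then the turn, a rotation vector about the world's x, y, z in rad, then the opening, from 0 (shut) to 1 (fully open). In form: [[[dx, dy, dz, ax, ay, az, jaw], ...]]. A call has 1 to 8 rows; each row is the pose to reach, as a shift and turn from the pose commanded when the call began; what a row does not reach only later rows make up. A row lasts 1/10 s, in which the tool goes at most 50 mm and 8.59 degrees, less where a joint would pass 70% of its speed; a pose out of reach is approached as far as the arm can. A call with a gripper value outside its range is refused whole. The fingers move at their own pace and stop on an object; "force" is the grip in N (left out, the last holds). Time passes only in rows, so rows that repeat a pose let the fingers close. It gives the time, the measured TCP pose, the force and the opening at its end, in the units of the state.
- sense(): the state, without advancing time (a new reading comes with each control period).
- grab_frame(name): name is "side" or "top"; returns the picture (384x512x3 uint8, blue, green, red); there is no depth.
- camera_params(name): a dict with "camera_matrix" (3x3 intrinsics, pixels), "xyz" and "attitude" of the camera in the world. Camera axes: x right, y down, z forward; pixel columns grow to the right and rows downward; lengths in m; the calibration is good to about 2 mm. A picture is of the moment at which its call begins. camera_params takes no time and is no camera call.
- hand_in(): hands the job in, once; it reports no verdict.
The state is a dict: "time": time; "joint_pos": joint angles; "joint_vel": joint speeds; "joint_torque": joint torques, N m; "position": TCP position; "eef_rot": TCP orientation; "ft_force": force on the tool from outside, world axes, zero at the start; "torque": the same for the moment, N m; "grip_width": opening from 0.0 (shut) to 1.0 (fully open).
Only numpy, scipy, OpenCV 4.12 (cv2) and the standard library are available. Lean on these libraries where they do the work, as an engineer would, in place of code of your own. Each camera call takes 0.05 s, during which the arm holds its last target.

## Working session

There is one attempt and no reset: what is moved stays moved. The work goes in short steps, Python scripts to look and compute and a tool call to move; the robot and the scene stay as the last step left them, time stands still between calls to the robot, and variables do not carry over. Pictures are saved under pics/ and viewed, and the job is handed in when it is done.

Besides the shell and the picture viewer there is one more tool, called after ">>>" as name(argument=value, ...) on one line, values as JSON. servo_tool: Moves the arm, as the interface text tells. Its arguments: {"type":"object","properties":{"motion":{"type":"array"},"force":{"type":"number"}},"required":["motion"]}

```bash
mkdir -p pics; python3 - <<'E'
from cell import *
import cv2
print(sense()); print(grasp_offset)
for n in("side","top"):
    print(n,camera_params(n)); cv2.imwrite(f"pics/{n}0.png",grab_frame(n))
E
```

```text
{'time': 0.0, 'joint_pos': array([-1.16497317e+00,  8.74905568e-02,  1.75100813e-01,  1.65981392e+00,
       -1.34853224e-05,  1.57083010e+00]), 'joint_vel': array([ 0.00070809,  0.00047471,  0.00099291, -0.00067107, -0.00055294,
       -0.0011461 ]), 'joint_torque': array([-5.83019810e-04, -5.20383596e+01,  4.64808977e+01,  1.58467039e-02,
       -1.03015370e-04,  4.41797340e-06]), 'position': array([ 0.21702622, -0.50510444,  0.23054923]), 'eef_rot': array([-3.07580281e+00, -6.32770940e-01,  4.66074273e-04]), 'ft_force': array([-0.07528399, -0.01465098, -0.10855758]), 'torque': array([-0.06602773,  0.02524256,  0.04405201]), 'grip_width': 0.9979385339224481}
0.0187
side {'camera_matrix': array([[412.3036668 ,   0.        , 253.27195207],
       [  0.        , 412.3036668 , 193.58909673],
       [  0.        ,   0.        ,   1.        ]]), 'xyz': array([0.14656209, 0.67181417, 0.87808651]), 'attitude': array([-0.59427722,  2.65191168, -1.15263791])}
top {'camera_matrix': array([[373.16201786,   0.        , 251.37230854],
       [  0.        , 373.16201786, 187.20388243],
       [  0.        ,   0.        ,   1.        ]]), 'xyz': array([ 0.44075849, -0.05591827,  1.17965533]), 'attitude': array([-2.15420335,  2.21708731, -0.07518552])}
```

```bash
python3 - <<'E'
import cv2
for n in("side","top"):
    i=cv2.imread(f"pics/{n}0.png"); cv2.imwrite(f"pics/{n}0b.png",cv2.resize(i,(800,600),interpolation=cv2.INTER_CUBIC))
E
```

```text
(no output)
```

View pics/side0b.png

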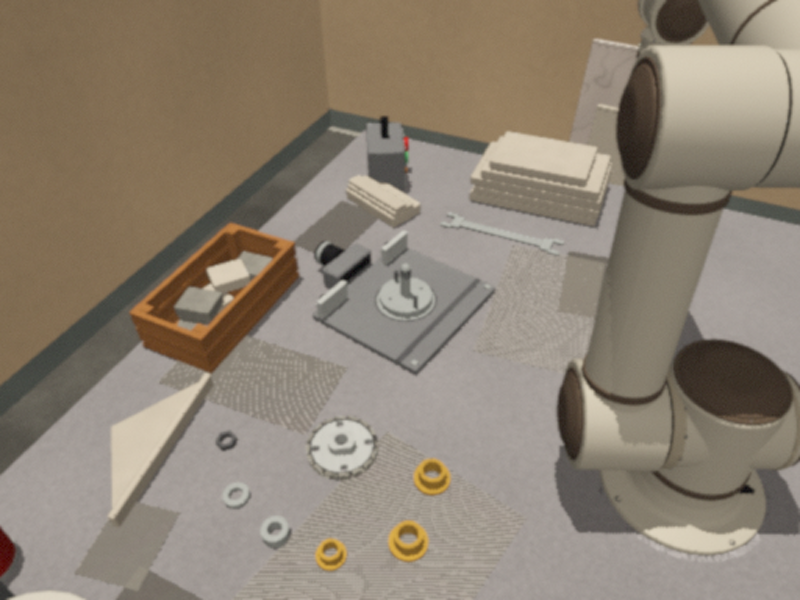

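View pics/top0b.png

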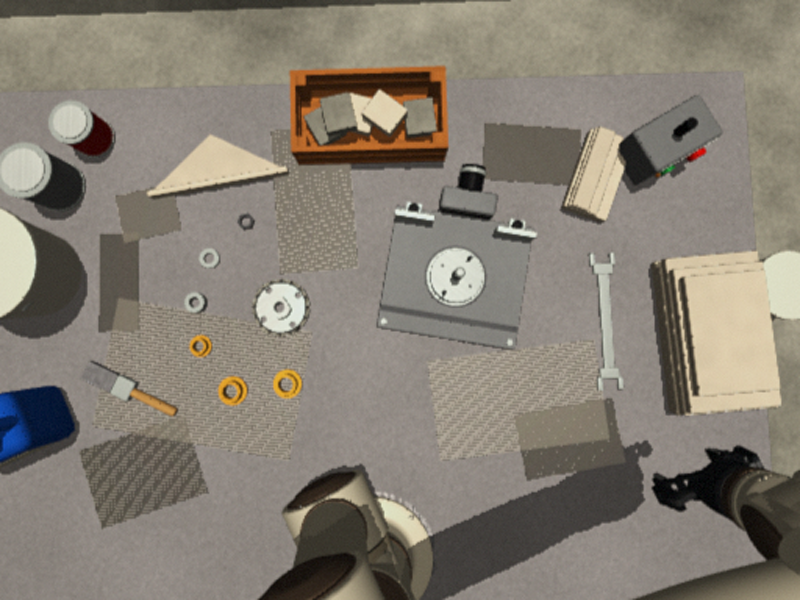

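The top view shows the plate at about (457,280), the wheel at (281,307), the rings at (208,258) and (195,302), and three brass bushings. The smallest bushing is at (200,345). Next I'll zoom in.

```bash
cat > h.py <<'E'
import numpy as np, cv2
from scipy.spatial.transform import Rotation as R
from cell import *
def cam(n):
    p=camera_params(n); return p["camera_matrix"],np.array(p["xyz"]),R.from_rotvec(p["attitude"]).as_matrix()
def ray(n,uv):
    K,c,M=cam(n); d=M@np.linalg.inv(K)@np.array([uv[0],uv[1],1.]); return c,d
def onz(n,uv,z):
    c,d=ray(n,uv); return c+d*(z-c[2])/d[2]
def proj(n,p):
    K,c,M=cam(n); q=K@(M.T@(np.array(p)-c)); return q[:2]/q[2]
def crop(n,img,uv,w,h,s,out):
    u,v=int(uv[0]-w/2),int(uv[1]-h/2); cv2.imwrite(out,cv2.resize(img[v:v+h,u:u+w],None,fx=s,fy=s,interpolation=cv2.INTER_CUBIC)); print(out,"origin",u,v,"scale",s)
E
python3 - <<'E'
from h import *
t=cv2.imread("pics/top0.png"); s=cv2.imread("pics/side0.png")
crop("top",t,(150,210),100,75,8,"pics/tA.png")
crop("top",t,(292,178),70,60,10,"pics/tB.png")
crop("side",s,(200,320),130,90,6,"pics/sA.png")
crop("side",s,(260,195),80,60,10,"pics/sB.png")
for uv in [(133,165),(125,193),(128,221),(180,196),(292,176),(148,249),(184,245)]: print(uv,onz("top",uv,0.01).round(3))
E
```

```text
pics/tA.png origin 100 172 scale 8
pics/tB.png origin 257 148 scale 10
pics/sA.png origin 135 275 scale 6
pics/sB.png origin 220 165 scale 10
(133, 165) [0.603 0.315 0.01 ]
(125, 193) [0.515 0.341 0.01 ]
(128, 221) [0.427 0.332 0.01 ]
(180, 196) [0.501 0.168 0.01 ]
(292, 176) [ 0.554 -0.185  0.01 ]
(148, 249) [0.339 0.27  0.01 ]
(184, 245) [0.348 0.158 0.01 ]
```

View pics/tA.png

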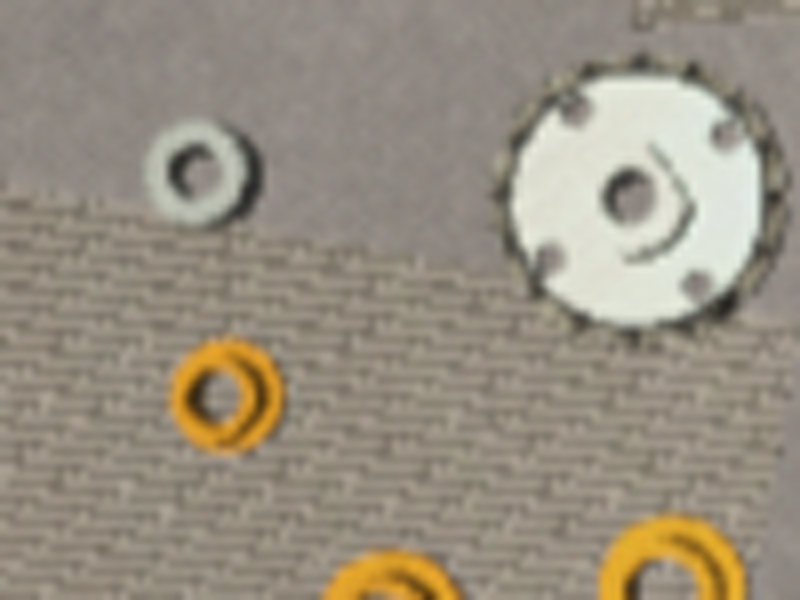

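View pics/tB.png

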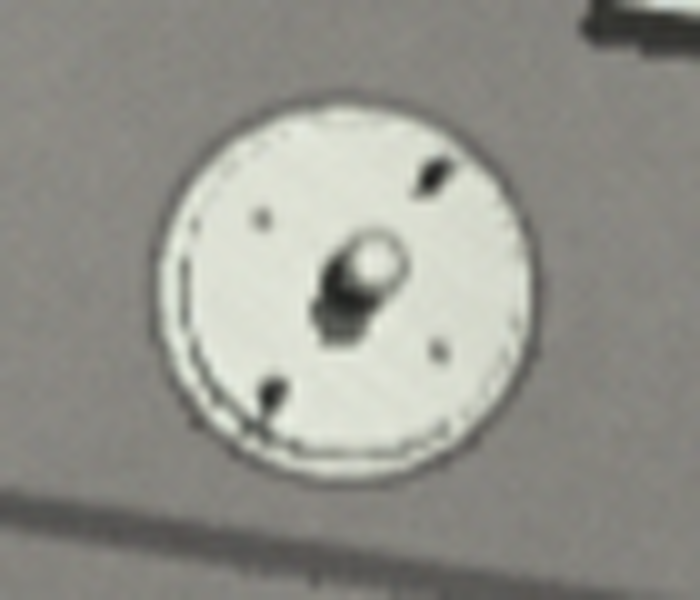

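View pics/sA.png

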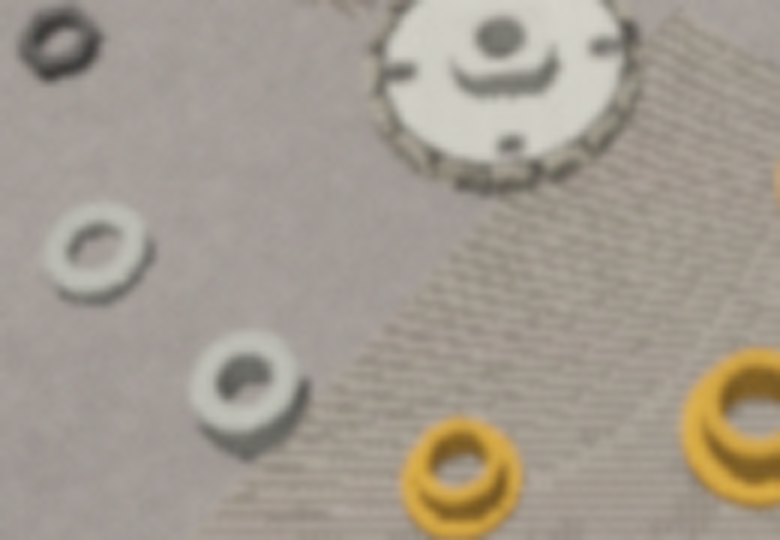

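View pics/sB.png

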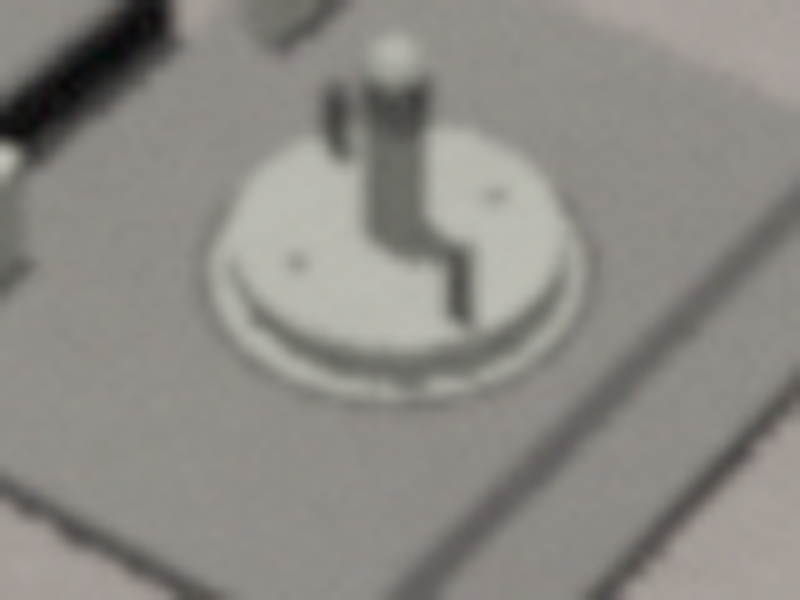

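The tall spacer is the lower ring: in the side crop it's at (245,385) and its side wall shows. The dark drive pins in the top crop are at about (435,175) and (272,390). The fainter dots at (262,218) and (438,350) are marks, not pins. Now I'll measure properly.

```bash
cat > m.py <<'E'
from h import *
S=6
def load(n):
    i=cv2.imread(f"pics/{n}0.png"); return cv2.resize(i,None,fx=S,fy=S,interpolation=cv2.INTER_CUBIC)
def ell(n,img,mask,uv,z,lab,hull=True):
    # contour containing / nearest uv
    cs,_=cv2.findContours(mask,cv2.RETR_EXTERNAL,cv2.CHAIN_APPROX_NONE)
    cs=[c for c in cs if cv2.contourArea(c)>60]
    c=max(cs,key=lambda c:cv2.pointPolygonTest(c,(uv[0]*S,uv[1]*S),True))
    if hull:c=cv2.convexHull(c)
    px=(c.reshape(-1,2)+.5)/S-.5
    P=np.array([onz(n,p,z)[:2] for p in px]).astype(np.float32)
    e=cv2.fitEllipse((P*1000).reshape(-1,1,2))
    print(lab,n,"ellipse c",np.round(e[0],1),"axes",np.round(e[1],1),"n",len(px)); return P
E
python3 - <<'E'
from m import *
for n,uvs in {"top":dict(sp=(125-5,193),th=(133-5,165),wh=(173,196),bu=(123.5,221),b2=(148-5,249),b3=(179,245)),
          "side":dict(sp=(170,338),th=(145,317),wh=(212,285),bu=(205,354),b2=(262,345-5),b3=(270,305))}.items():
    im=load(n); hsv=cv2.cvtColor(im,cv2.COLOR_BGR2HSV)
    g=cv2.cvtColor(im,cv2.COLOR_BGR2GRAY)
    org=cv2.inRange(hsv,(12,120,60),(28,255,255))
    for k in("bu","b2","b3"):
        ell(n,im,org,uvs[k],0.004,k)
    for thr in (175,185):
        br=cv2.inRange(g,thr,255)
        ell(n,im,br,uvs["sp"],.02,"sp%d"%thr); ell(n,im,br,uvs["th"],.009,"th%d"%thr)
        ell(n,im,br,uvs["wh"],.010,"wh%d"%thr)
E
```

```text
bu top ellipse c [427.1 333.8] axes [45.2 45.5] n 38
b2 top ellipse c [336.3 270.5] axes [59.  59.3] n 41
b3 top ellipse c [346.9 160.8] axes [58.5 58.8] n 35
sp175 top ellipse c [514.5 341.5] axes [35.9 37.4] n 27
th175 top ellipse c [604.3 314.8] axes [36.6 37. ] n 29
wh175 top ellipse c [499.8 170.6] axes [97.3 98.2] n 41
sp185 top ellipse c [514.5 341.2] axes [33.9 35.2] n 22
th185 top ellipse c [604.1 314.6] axes [34.  35.2] n 29
wh185 top ellipse c [499.8 170.5] axes [96.8 97.6] n 38
bu side ellipse c [423.5 334.3] axes [42.8 46. ] n 47
b2 side ellipse c [333.5 269.8] axes [55.9 61. ] n 53
b3 side ellipse c [344.3 159.7] axes [55.3 63.3] n 50
sp175 side ellipse c [511.4 341.1] axes [37.7 38.5] n 41
th175 side ellipse c [600.4 314.4] axes [37.4 38.3] n 32
wh175 side ellipse c [496.1 171. ] axes [97.2 97.3] n 58
sp185 side ellipse c [511.1 341.7] axes [34.8 34.9] n 33
th185 side ellipse c [599.6 314.9] axes [32.7 34.4] n 20
wh185 side ellipse c [496.1 171. ] axes [95.5 96. ] n 53
```

```bash
python3 - <<'E'
from m import *
for n,uv,tip in (("top",(290,182),(294.6,173.7)),("side",(262,192),(259.3,170.7))):
    im=load(n); g=cv2.cvtColor(im,cv2.COLOR_BGR2GRAY)
    for thr in (160,175,190):
        ell(n,im,cv2.inRange(g,thr,255),uv,.03,"fl%d"%thr)
    print("tip",n,onz(n,tip,.102).round(4))
    # dark blobs near flange
    for thr in (70,90,110):
        m=cv2.inRange(g,0,thr)
        k,l,st,ct=cv2.connectedComponentsWithStats(m)
        for i in range(1,k):
            c=(ct[i]+.5)/S-.5
            if st[i,4]>30 and np.hypot(*(c-np.array(uv)))<18:
                x,y,w,h=st[i,:4]/S
                print(thr,"dark",c.round(1),"box",np.round((x,y,w,h),1),"z30",onz(n,c,.03)[:2].round(4),"z58",onz(n,c,.058)[:2].round(4))
# triangulate tip
a,da=ray("top",(294.6,173.7)); b,db=ray("side",(259.3,170.7))
s=np.linalg.lstsq(np.c_[da,-db],b-a,rcond=None)[0]; print(a+da*s[0],b+db*s[1])
t=cv2.imread("pics/top0.png")
crop("top",t,(180,196),44,40,14,"pics/tW.png")
E
```

```text
fl160 top ellipse c [ 549.8 -179.9] axes [114.6 115.1] n 51
fl175 top ellipse c [ 549.8 -179.8] axes [113.5 113.9] n 48
fl190 top ellipse c [ 552.  -180.1] axes [106.7 114.2] n 41
tip top [ 0.5512 -0.1829  0.102 ]
70 dark [290.8 177.1] box [289.5 174.3   4.8   5.5] z30 [ 0.5484 -0.1794] z58 [ 0.5457 -0.1764]
70 dark [283.6 187. ] box [283.3 186.7   1.5   1.8] z30 [ 0.5183 -0.1558] z58 [ 0.5164 -0.1534]
90 dark [290.8 177.6] box [288.7 173.8   6.    7.7] z30 [ 0.5467 -0.1791] z58 [ 0.5441 -0.1761]
90 dark [283.6 187. ] box [283.2 186.3   2.    2.7] z30 [ 0.5183 -0.1561] z58 [ 0.5164 -0.1536]
110 dark [306.8 185.3] box [297.7 172.5  13.8  23.3] z30 [ 0.5215 -0.2278] z58 [ 0.5195 -0.2236]
110 dark [290.8 177.7] box [288.3 173.5   6.5   8.3] z30 [ 0.5464 -0.1792] z58 [ 0.5439 -0.1762]
110 dark [283.7 187.1] box [283.  186.2   2.5   3.2] z30 [ 0.5181 -0.1562] z58 [ 0.5162 -0.1537]
110 dark [275.8 188.9] box [274.8 187.2   3.    4. ] z30 [ 0.5131 -0.1315] z58 [ 0.5113 -0.1297]
110 dark [282.2 190.4] box [281.5 190.    2.5   2. ] z30 [ 0.508  -0.1514] z58 [ 0.5063 -0.1491]
110 dark [280.8 1
[... 284 characters left out ...]
  0.102 ]
70 dark [261.  174.9] box [261.  174.5   1.    2. ] z30 [ 0.5676 -0.2371] z58 [ 0.5537 -0.2071]
90 dark [259.3 175.7] box [256.7 173.8   6.    5. ] z30 [ 0.5709 -0.2314] z58 [ 0.5569 -0.2016]
90 dark [265.4 193.1] box [265.2 190.7   1.2   5.7] z30 [ 0.5198 -0.1656] z58 [ 0.5075 -0.138 ]
110 dark [259.  181.1] box [252.2 173.2  14.7  23.8] z30 [ 0.5607 -0.2075] z58 [ 0.547  -0.1784]
110 dark [264.8 200.3] box [257.  197.5  15.5   5.3] z30 [ 0.5084 -0.1361] z58 [ 0.4965 -0.1094]
110 dark [253.3 200.4] box [250.8 199.7   5.5   2.2] z30 [ 0.539  -0.1212] z58 [ 0.5261 -0.095 ]
[ 0.55213819 -0.18397169  0.09301386] [ 0.54903405 -0.18527897  0.09284974]
pics/tW.png origin 158 176 scale 14
```

View pics/tW.png

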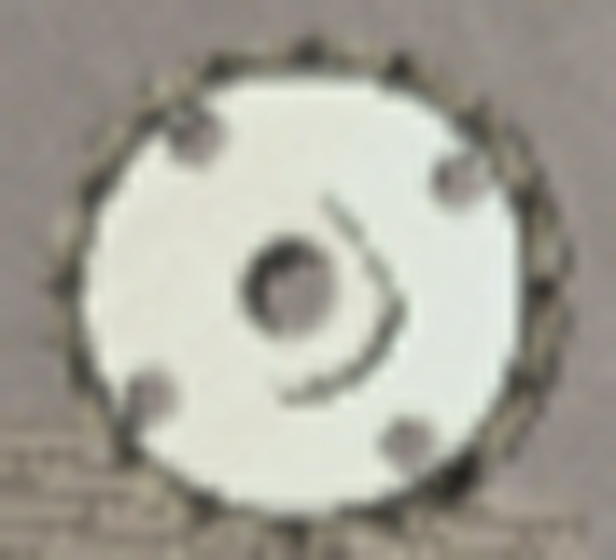

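```bash
python3 - <<'E'
from m import *
h=[np.array(p)/14+[158-.5,176-.5]+.5/14 for p in [(460,180),(410,440),(150,395),(195,135)]]
P=[onz("top",p,.010)[:2] for p in h]; c=np.mean(P,0); print("wheel c",c.round(4))
for p in P: print((p-c).round(4),np.hypot(*(p-c)).round(4),np.degrees(np.arctan2(*(p-c)[::-1])).round(1))
hh=np.array([onz("top",np.array(p)/14+[157.5,175.5],.010)[:2] for p in [(325,195),(400,300)]]);d=hh[1]-hh[0];print("flat dir",np.degrees(np.arctan2(d[1],d[0])),np.hypot(*d))
q=[np.array(p)/10+[256.5,147.5] for p in [(435,175),(272,390)]]
Q=[onz("top",p,.05)[:2] for p in q];d=Q[0]-Q[1];print("pins",Q,np.hypot(*d),np.degrees(np.arctan2(d[1],d[0])), np.mean(Q,0))
q=[np.array(p)/10+[256.5,147.5] for p in [(262,218),(438,350)]]
Q=[onz("top",p,.03)[:2] for p in q];print("dots",Q,np.mean(Q,0))
q=[np.array(p)/10+[219.5,164.5] for p in [(297,262),(496,194)]]
Q=[onz("side",p,.03)[:2] for p in q];print("dots side",Q,np.mean(Q,0))
q=[np.array(p)/10+[219.5,164.5] for p in [(335,85),(460,250)]]
Q=[onz("side",p,.058)[:2] for p in q];d=Q[0]-Q[1];print("pin tops side",Q,np.hypot(*d),np.degrees(np.arctan2(d[1],d[0])),np.mean(Q,0))
print(R.from_rotvec(sense()["eef_rot"]).as_matrix().round(3))
E
```

```text
wheel c [0.5007 0.1706]
[ 0.0231 -0.0354] 0.0423 -56.9
[-0.0349 -0.0232] 0.0419 -146.3
[-0.0231  0.0348] 0.0418 123.6
[0.0349 0.0239] 0.0423 34.4
flat dir -145.66046630950004 0.029137456433639908
pins [array([ 0.58269024, -0.20646019]), array([ 0.51849365, -0.15455028])] 0.08255810355729333 -38.959304927269535 [ 0.55059195 -0.18050524]
dots [array([ 0.57335179, -0.15505421]), array([ 0.53077704, -0.20799817])] [ 0.55206441 -0.18152619]
dots side [array([ 0.56894264, -0.15457363]), array([ 0.52657949, -0.20851961])] [ 0.54776107 -0.18154662]
pin tops side [array([ 0.57989851, -0.20510598]), array([ 0.51353955, -0.15219245])] 0.0848725656684669 -38.568277163736305 [ 0.54671903 -0.17864921]
[[ 0.919  0.395 -0.   ]
 [ 0.395 -0.919  0.001]
 [-0.    -0.001 -1.   ]]
```

>>> servo_tool(motion=[[[37,106,-10,0,0,0.146,0.8],[74,212,-20,0,0,0.291,0.8],[111,318,-40,0,0,0.436,0.8],[148,424,-50,0,0,0.582,0.8],[185,530,-60,0,0,0.728,0.8],[222,636,-80,0,0,0.873,0.8],[259,742,-90,0,0,1.02,0.8],[296,846,-100,0,0,1.164,0.8]]], force=40)

```text
time: 0.9
position: [0.3481, -0.1282, 0.1869]
eef_rot: [2.216, 2.226, 0.0]
ft_force: [1.4, -0.8, 0.0]
grip_width: 0.803
```

>>> servo_tool(motion=[[[17,47,-10,0,0,0,0.8],[34,94,-20,0,0,0,0.8],[50,141,-30,0,0,0,0.8],[66,188,-40,0,0,0,0.8],[83,235,-50,0,0,0,0.8],[100,282,-60,0,0,0,0.8],[117,329,-70,0,0,0,0.8],[134,376,-80,0,0,0,0.8]]])

```text
time: 1.7
position: [0.4798, 0.2416, 0.1078]
eef_rot: [-2.222, -2.221, 0.001]
ft_force: [0.7, -1.3, 0.6]
grip_width: 0.798
```

```bash
python3 -c "
from h import *
s=sense();print(s['time'],s['position'],s['eef_rot'],s['joint_pos'],s['joint_vel'])"
```

```text
1.7 [0.47984678 0.24156446 0.10781381] [-2.22199414e+00 -2.22086597e+00  5.11902307e-04] [ 4.66425970e-01  4.53509913e-02 -1.06038836e-01  1.41972099e+00
 -8.69194365e-05  2.03773017e+00] [ 0.65840106  0.84150948  0.66217664 -0.18772957 -0.00093213  0.66059818]
```

>>> servo_tool(motion=[[[11,33,0,0,0,0,0.8],[22,66,0,0,0,0,0.8],[31,95,-20,0,0,0,0.8],[31,95,-40,0,0,0,0.8],[31,95,-50,0,0,0,0.8],[31,95,-50,0,0,0,0.8]]])

```text
time: 2.3
position: [0.5097, 0.3335, 0.0566]
eef_rot: [-2.222, -2.22, 0.006]
ft_force: [1.2, 0.2, 0.3]
grip_width: 0.8
```

```bash
python3 - <<'E'
from h import *
s=sense();print(s['position'],s['eef_rot'])
i=grab_frame("side"); crop("side",i,proj("side",(.513,.341,.02)),130,100,6,"pics/s1.png")
E
```

```text
[0.50971583 0.33352413 0.05663142] [-2.22217224 -2.21977092  0.00562825]
pics/s1.png origin 109 287 scale 6
```

View pics/s1.png

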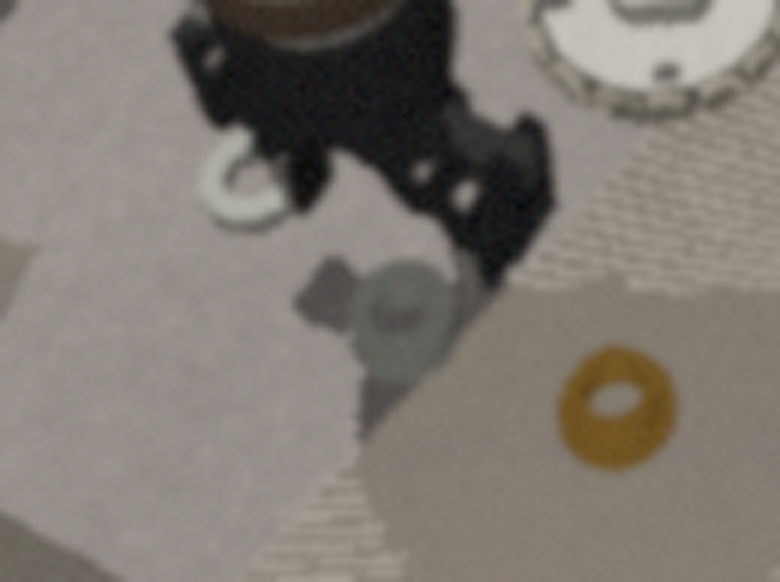

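The side view shows the spacer at (400,320), between the open fingers. Next step is to go down and grip.

>>> servo_tool(motion=[[[3,8,-20,0,0,0,0.8],[3,8,-40,0,0,0,0.8],[3,8,-53,0,0,0,0.8],[3,8,-53,0,0,0,0.8],[3,8,-53,0,0,0,0.3],[3,8,-53,0,0,0,0.3],[3,8,-53,0,0,0,0.3],[3,8,-53,0,0,0,0.3]]], force=40)

```text
time: 3.15
position: [0.5145, 0.3427, 0.0075]
eef_rot: [2.222, 2.22, 0.003]
ft_force: [-2.4, -1.8, 6.8]
grip_width: 0.456
```

```bash
python3 - <<'E'
from h import *
s=sense();print(s['position'],s['eef_rot'],s['grip_width'],s['ft_force'])
E
```

```text
[0.51446123 0.3426883  0.00749747] [2.222277   2.21982153 0.0033345 ] 0.4563684250564516 [-2.37164169 -1.77128629  6.75873401]
```

>>> servo_tool(motion=[[[0,0,0,0,0,0,0.3],[0,0,5,0,0,0,0.3],[0,0,25,0,0,0,0.3],[0,0,60,0,0,0,0.3],[0,0,100,0,0,0,0.3],[0,0,110,0,0,0,0.3],[0,0,110,0,0,0,0.3],[0,0,110,0,0,0,0.3]]], force=60)

```text
time: 3.95
position: [0.5135, 0.3422, 0.1145]
eef_rot: [-2.222, -2.22, 0.002]
ft_force: [0.6, 0.4, -1.7]
grip_width: 0.444
```

```bash
python3 - <<'E'
from h import *
s=sense();print(s['position'],s['eef_rot'],s['grip_width'],s['ft_force'])
p=s['position']
i=grab_frame("side"); cv2.imwrite("pics/side2.png",i); crop("side",i,proj("side",p+[0,0,.015]),100,75,8,"pics/s2.png")
print(proj("side",p+[0,0,.02]))
E
```

```text
[0.51353957 0.34221621 0.11451393] [-2.22245078e+00 -2.22016292e+00  1.64490730e-03] 0.4440015291639358 [ 0.58019449  0.387794   -1.72645995]
pics/s2.png origin 116 273 scale 8
[165.81590111 309.76304403]
```

View pics/s2.png

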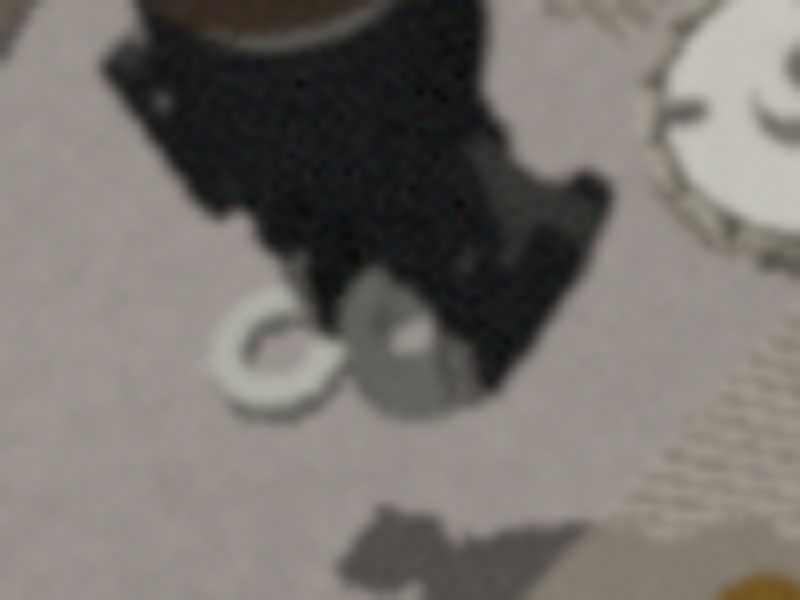

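>>> servo_tool(motion=[[[3,-40,15,0,0,0.07,0.3],[6,-85,30,0,0,0.15,0.3],[9,-130,35,0,0,0.22,0.3],[12,-175,35,0,0,0.3,0.3],[15,-220,35,0,0,0.37,0.3],[18,-265,35,0,0,0.45,0.3],[21,-310,35,0,0,0.52,0.3],[24,-355,35,0,0,0.6,0.3]]])

```text
time: 4.8
position: [0.5369, -0.0144, 0.1488]
eef_rot: [-1.462, -2.778, 0.002]
ft_force: [1.6, -0.3, -0.3]
grip_width: 0.449
```

>>> servo_tool(motion=[[[3,-40,0,0,0,0.07,0.3],[6,-80,0,0,0,0.15,0.3],[9,-115,0,0,0,0.22,0.3],[12,-145,0,0,0,0.29,0.3],[12,-160,0,0,0,0.29,0.3],[12,-165,0,0,0,0.29,0.3],[12,-165,0,0,0,0.29,0.3]]])

```text
time: 5.5
position: [0.5494, -0.1773, 0.1497]
eef_rot: [-1.052, -2.958, -0.0]
ft_force: [-0.5, 0.1, -1.2]
grip_width: 0.444
```

```bash
cat > st.py <<'E'
from h import *
s=sense();print(s['time'],s['position'].round(4),s['eef_rot'].round(3),s['grip_width'].round(3),s['ft_force'].round(2),s['torque'].round(2))
M=R.from_rotvec(s['eef_rot']).as_matrix(); print("jaw deg",np.degrees(np.arctan2(M[1,1],M[0,1])).round(2),"tilt",M[:2,2].round(4))
E
python3 st.py
```

```text
Traceback (most recent call last):
  File "st.py", line 2, in <module>
    s=sense();print(s['time'],s['position'].round(4),s['eef_rot'].round(3),s['grip_width'].round(3),s['ft_force'].round(2),s['torque'].round(2))
                                                                           ^^^^^^^^^^^^^^^^^^^^^
AttributeError: 'float' object has no attribute 'round'
```

>>> servo_tool(motion=[[[0,-2,-10,0,0,0,0.3],[0,-4,-20,0,0,0,0.3],[0,-4,-28,0,0,0,0.3],[0,-4,-28,0,0,0,0.3]]])

```text
time: 5.9
position: [0.5491, -0.1808, 0.1207]
eef_rot: [-1.049, -2.959, 0.0]
ft_force: [0.3, 0.7, -1.2]
grip_width: 0.444
```

```bash
sed -i "s/s\['grip_width'\].round(3)/round(s['grip_width'],3)/" st.py; python3 st.py; python3 - <<'E'
from h import *
i=grab_frame("side"); cv2.imwrite("pics/side3.png",i); crop("side",i,proj("side",(.55,-.18,.08)),80,60,10,"pics/s3.png")
i=grab_frame("top"); cv2.imwrite("pics/top3.png",i); crop("top",i,proj("top",(.55,-.18,.08)),80,60,10,"pics/t3.png")
E
```

```text
5.9 [ 0.5491 -0.1808  0.1207] [-1.049 -2.959  0.   ] 0.444 [ 0.26  0.75 -1.17] [0.03 0.03 0.02]
jaw deg 50.97 tilt [-0.0025  0.0009]
pics/s3.png origin 218 144 scale 10
pics/t3.png origin 252 144 scale 10
```

View pics/s3.png

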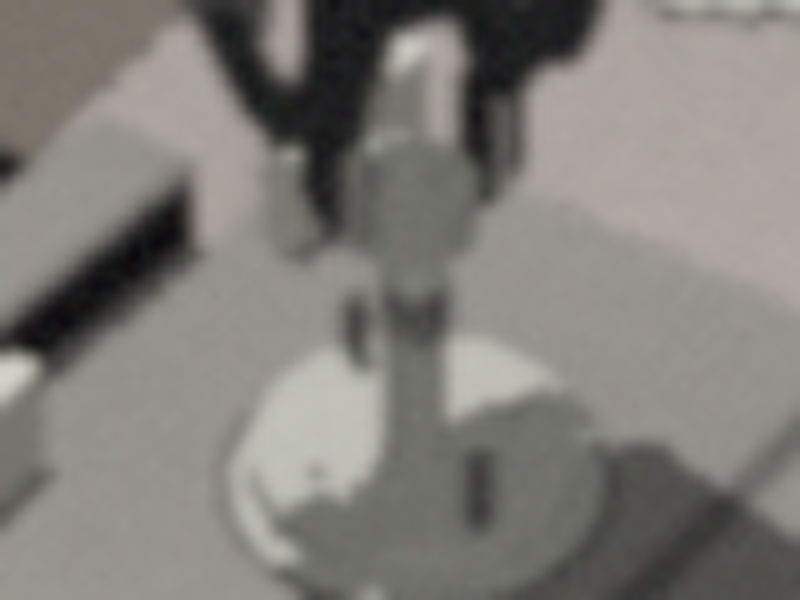

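View pics/t3.png

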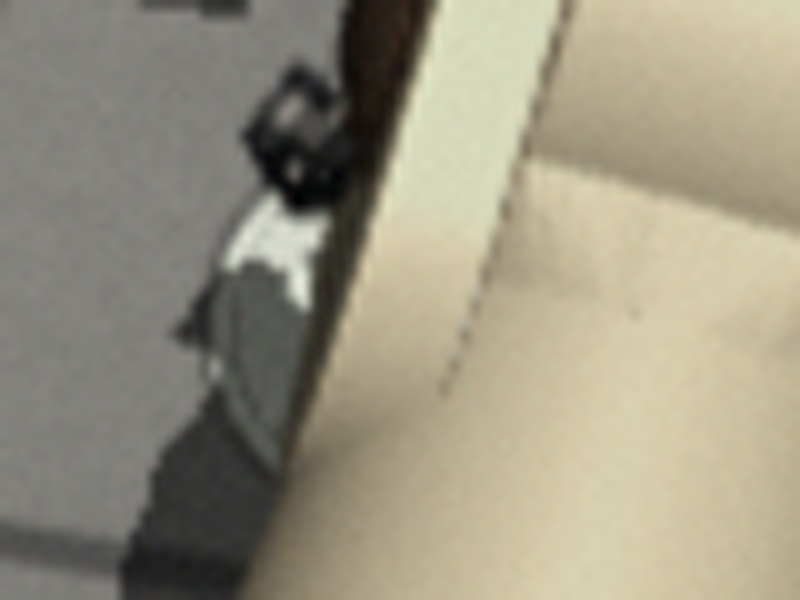

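>>> servo_tool(motion=[[[-1,0,-5,0,0,0,0.3],[-1,0,-10,0,0,0,0.3],[-1,0,-13,0,0,0,0.3],[-1,0,-16,0,0,0,0.3],[-1,0,-19,0,0,0,0.3],[-1,0,-19,0,0,0,0.3]]])

```text
time: 6.6
position: [0.5485, -0.1815, 0.103]
eef_rot: [-1.05, -2.96, -0.0]
ft_force: [-0.1, 1.1, -2.1]
grip_width: 0.443
```

```bash
python3 st.py
```

```text
6.6 [ 0.5485 -0.1815  0.103 ] [-1.05 -2.96 -0.  ] 0.443 [-0.12  1.13 -2.07] [ 0.04  0.12 -0.02]
jaw deg 50.93 tilt [-0.0008  0.0004]
```

>>> servo_tool(motion=[[[0,0,-4,0,0,0,0.3],[0,0,-8,0,0,0,0.3],[0,0,-12,0,0,0,0.3],[0,0,-16,0,0,0,0.3],[0,0,-16,0,0,0,0.3]]])

```text
time: 7.1
position: [0.5484, -0.1814, 0.0867]
eef_rot: [-1.05, -2.96, -0.0]
ft_force: [-2.3, 1.4, -4.0]
grip_width: 0.441
```

```bash
python3 st.py
```

```text
7.1 [ 0.5484 -0.1814  0.0867] [-1.05 -2.96 -0.  ] 0.441 [-2.32  1.44 -4.01] [0.33 0.57 0.04]
jaw deg 50.94 tilt [-0.0011  0.0005]
```

>>> servo_tool(motion=[[[0,0,-6,0,0,0,0.3],[0,0,-12,0,0,0,0.3],[0,0,-18,0,0,0,0.3],[0,0,-24,0,0,0,0.3],[0,0,-30,0,0,0,0.3],[0,0,-30,0,0,0,0.3]]])

```text
time: 7.7
position: [0.5484, -0.1814, 0.0566]
eef_rot: [-1.05, -2.96, -0.0]
ft_force: [-3.1, 1.8, -3.4]
grip_width: 0.444
```

```bash
python3 st.py; python3 - <<'E'
from h import *
i=grab_frame("side"); cv2.imwrite("pics/side4.png",i); crop("side",i,proj("side",(.55,-.18,.06)),80,60,10,"pics/s4.png")
E
```

```text
7.7 [ 0.5484 -0.1814  0.0566] [-1.05 -2.96 -0.  ] 0.444 [-3.09  1.75 -3.35] [0.38 0.54 0.04]
jaw deg 50.94 tilt [-0.0011  0.0004]
pics/s4.png origin 218 150 scale 10
```

View pics/s4.png

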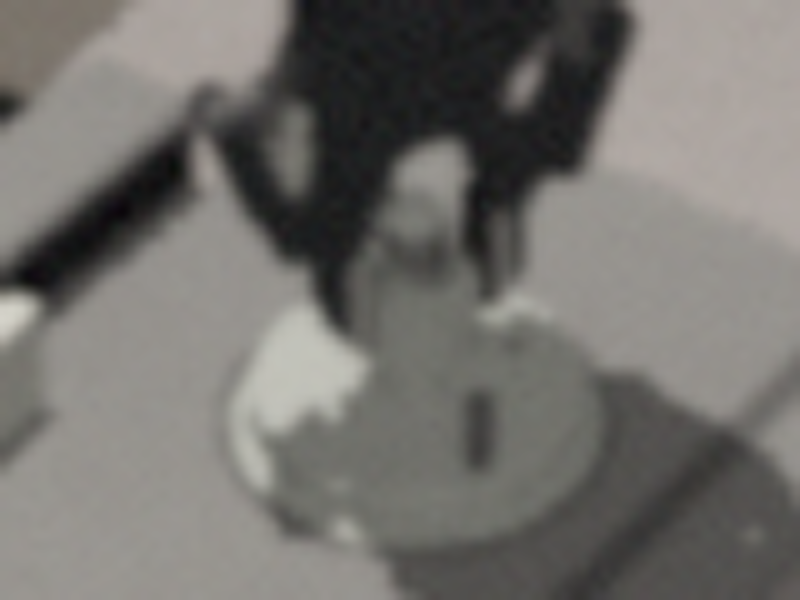

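The side view shows the arbor through the ring, at about (415,230), and the vertical force is low. I'll lower it close to the flange and release.

>>> servo_tool(motion=[[[-0.5,0.5,-5,0,0,0,0.3],[-0.5,0.5,-10,0,0,0,0.3],[-0.5,0.5,-15,0,0,0,0.3],[-0.5,0.5,-15,0,0,0,0.3]]])

```text
time: 8.15
position: [0.5484, -0.1812, 0.0418]
eef_rot: [1.05, 2.961, -0.0]
ft_force: [0.5, 0.6, -1.6]
grip_width: 0.447
```

```bash
python3 st.py
```

```text
8.15 [ 0.5484 -0.1812  0.0418] [ 1.05   2.961 -0.   ] 0.447 [ 0.46  0.59 -1.59] [ 0.02 -0.   -0.01]
jaw deg 50.93 tilt [-0. -0.]
```

>>> servo_tool(motion=[[[0,0,0,0,0,0,0.8],[0,0,0,0,0,0,0.8],[0,0,0,0,0,0,0.8],[0,0,20,0,0,0,0.8],[0,0,55,0,0,0,0.8],[0,0,100,0,0,0,0.8],[0,0,115,0,0,0,0.8],[0,40,115,0,0,0,0.8]]])

```text
time: 8.95
position: [0.5498, -0.1438, 0.1608]
eef_rot: [1.054, 2.953, -0.001]
ft_force: [-0.1, 0.8, 1.0]
grip_width: 0.802
```

```bash
python3 st.py
```

```text
8.95 [ 0.5498 -0.1438  0.1608] [ 1.054e+00  2.953e+00 -1.000e-03] 0.802 [-0.09  0.81  1.03] [ 0.06 -0.01 -0.03]
jaw deg 50.71 tilt [ 0.0055 -0.0024]
```

>>> servo_tool(motion=[[[-7,42,0,0,0,0.14,0.8],[-14,85,0,0,0,0.28,0.8],[-22,130,0,0,0,0.42,0.8],[-29,175,-10,0,0,0.56,0.8],[-36,220,-25,0,0,0.7,0.75],[-43,260,-45,0,0,0.84,0.7],[-50,295,-65,0,0,0.98,0.7],[-52,310,-80,0,0,1.12,0.7]]])

```text
time: 9.75
position: [0.4952, 0.1715, 0.0763]
eef_rot: [0.695, -3.063, -0.001]
ft_force: [-0.3, -1.1, 0.3]
grip_width: 0.7
```

```bash
python3 st.py; python3 - <<'E'
from h import *
i=grab_frame("top"); cv2.imwrite("pics/top5.png",i); crop("top",i,proj("top",(.55,-.18,.06)),80,60,10,"pics/t5.png")
E
```

```text
9.75 [0.4952 0.1715 0.0763] [ 6.950e-01 -3.063e+00 -1.000e-03] 0.7 [-0.33 -1.06  0.31] [-0.02 -0.    0.06]
jaw deg 115.58 tilt [-0.0006  0.0003]
pics/t5.png origin 252 145 scale 10
```

View pics/t5.png

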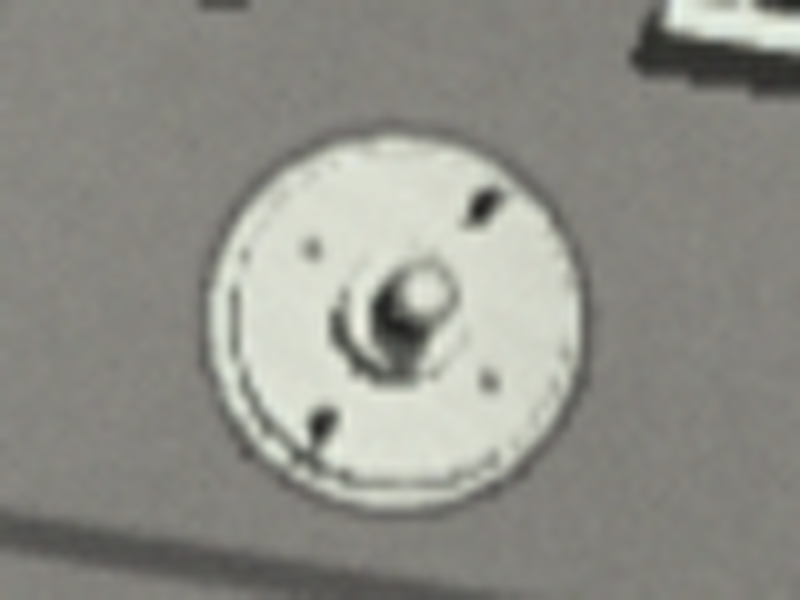

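The top view shows the tall spacer flat on the flange, around the arbor and between the pins. On to the wheel.

>>> servo_tool(motion=[[[2,-1,-15,0,0,0.14,0.65],[2,-1,-30,0,0,0.14,0.65],[2,-1,-30,0,0,0.14,0.65]]])

```text
time: 10.1
position: [0.4972, 0.1671, 0.0455]
eef_rot: [0.887, -3.01, 0.0]
ft_force: [-0.2, 0.2, -1.3]
grip_width: 0.647
```

```bash
python3 st.py; python3 - <<'E'
from h import *
i=grab_frame("side"); cv2.imwrite("pics/side6.png",i); crop("side",i,proj("side",(.498,.17,.03)),100,75,8,"pics/s6.png")
E
```

```text
10.1 [0.4972 0.1671 0.0455] [ 0.887 -3.01   0.   ] 0.647 [-0.22  0.18 -1.31] [-0.01  0.02 -0.03]
jaw deg 122.83 tilt [-0.003  -0.0011]
pics/s6.png origin 167 241 scale 8
```

View pics/s6.png

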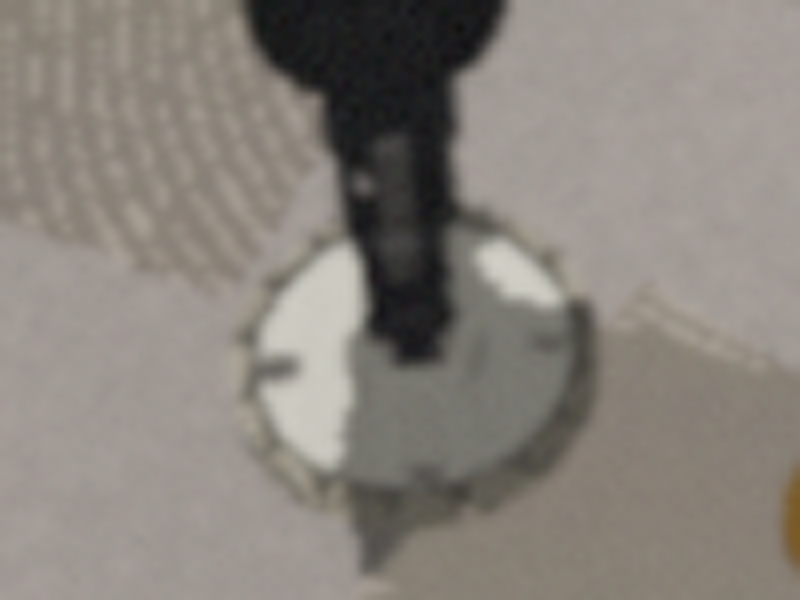

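The side view shows the wheel centred at about (415,360), with the near finger in line with the hub. I'll correct y and go down to grip.

>>> servo_tool(motion=[[[0,3.5,-8,0,0,0.01,0.65],[0,3.5,-18,0,0,0.01,0.65],[0,3.5,-28,0,0,0.01,0.65],[0,3.5,-31,0,0,0.01,0.65],[0,3.5,-31,0,0,0.01,0.3],[0,3.5,-31,0,0,0.01,0.3],[0,3.5,-31,0,0,0.01,0.3],[0,3.5,-31,0,0,0.01,0.3]]], force=50)

```text
time: 10.95
position: [0.4984, 0.1714, 0.0168]
eef_rot: [-0.91, 3.007, -0.0]
ft_force: [-0.5, -0.3, 0.2]
grip_width: 0.38
```

```bash
python3 st.py
```

```text
10.95 [0.4984 0.1714 0.0168] [-0.91   3.007 -0.   ] 0.38 [-0.5  -0.35  0.15] [-0.2   0.06  0.  ]
jaw deg 123.7 tilt [ 0.0003 -0.    ]
```

>>> servo_tool(motion=[[[0,0,0,0,0,0,0.3],[0,0,15,0,0,0,0.3],[0,0,45,0,0,0,0.3],[0,0,90,0,0,0,0.3],[2,-15,120,0,0,0,0.3],[7,-50,135,0,0,0.05,0.3],[13,-90,135,0,0,0.1,0.3],[19,-130,135,0,0,0.15,0.3]]], force=80)

```text
time: 11.75
position: [0.5175, 0.0404, 0.1531]
eef_rot: [-1.138, 2.927, -0.0]
ft_force: [1.7, -0.4, -5.1]
grip_width: 0.371
```

>>> servo_tool(motion=[[[6,-40,0,0,0,0.04,0.3],[12,-80,0,0,0,0.08,0.3],[18,-120,0,0,0,0.12,0.3],[24,-160,0,0,0,0.155,0.3],[29,-195,0,0,0,0.155,0.3],[31,-214,0,0,0,0.155,0.3],[31,-220,0,0,0,0.155,0.3],[31,-220,0,0,0,0.155,0.3]]])

```text
time: 12.55
position: [0.548, -0.179, 0.1517]
eef_rot: [1.355, -2.834, -0.001]
ft_force: [-0.0, 0.0, -5.3]
grip_width: 0.37
```

```bash
python3 st.py; python3 - <<'E'
from h import *
i=grab_frame("side"); cv2.imwrite("pics/side7.png",i); crop("side",i,proj("side",(.55,-.18,.09)),100,75,8,"pics/s7.png")
E
```

```text
12.55 [ 0.548  -0.179   0.1517] [ 1.355e+00 -2.834e+00 -1.000e-03] 0.37 [-0.03  0.04 -5.27] [0.05 0.02 0.06]
jaw deg 141.11 tilt [-0.0005  0.0003]
pics/s7.png origin 208 134 scale 8
```

View pics/s7.png

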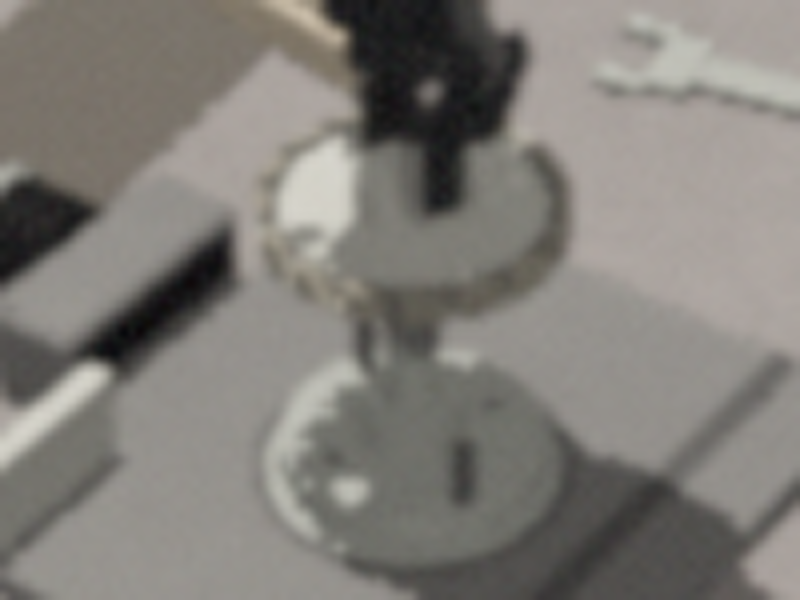

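The side view shows the wheel level and centred at about (416,215), above the arbor at (412,340). Now I'll lower it slowly onto the arbor.

>>> servo_tool(motion=[[[1,-2,-15,0,0,0,0.3],[1,-2,-28,0,0,0,0.3],[1,-2,-32,0,0,0,0.3],[1,-2,-36,0,0,0,0.3],[1,-2,-40,0,0,0,0.3],[1,-2,-40,0,0,0,0.3]]])

```text
time: 13.2
position: [0.5494, -0.1806, 0.1113]
eef_rot: [1.357, -2.833, 0.001]
ft_force: [1.3, -0.5, -4.3]
grip_width: 0.369
```

```bash
python3 st.py
```

```text
13.2 [ 0.5494 -0.1806  0.1113] [ 1.357e+00 -2.833e+00  1.000e-03] 0.369 [ 1.26 -0.47 -4.33] [-0.1  -0.12  0.01]
jaw deg 141.18 tilt [ 0.0001 -0.0003]
```

>>> servo_tool(motion=[[[0,0,-5,0,0,0,0.3],[0,0,-10,0,0,0,0.3],[0,0,-15,0,0,0,0.3],[0,0,-20,0,0,0,0.3],[0,0,-25,0,0,0,0.3],[0,0,-25,0,0,0,0.3]]])

```text
time: 13.8
position: [0.5494, -0.1809, 0.0857]
eef_rot: [1.356, -2.833, 0.001]
ft_force: [3.9, -4.7, -8.7]
grip_width: 0.365
```

```bash
python3 st.py
```

```text
13.8 [ 0.5494 -0.1809  0.0857] [ 1.356e+00 -2.833e+00  1.000e-03] 0.365 [ 3.89 -4.65 -8.71] [-0.93 -0.8  -0.02]
jaw deg 141.16 tilt [-0.0002 -0.0005]
```

>>> servo_tool(motion=[[[0.5,-0.6,0,0,0,0,0.3],[0.5,-0.6,-4,0,0,0,0.3],[0.5,-0.6,-8,0,0,0,0.3],[0.5,-0.6,-8,0,0,0,0.3]]])

```text
time: 14.2
position: [0.5494, -0.181, 0.0777]
eef_rot: [1.357, -2.833, -0.001]
ft_force: [-0.1, 0.2, -4.8]
grip_width: 0.371
```

```bash
python3 st.py; python3 - <<'E'
from h import *
i=grab_frame("side"); cv2.imwrite("pics/side8.png",i); crop("side",i,proj("side",(.55,-.18,.06)),100,75,8,"pics/s8.png")
E
```

```text
14.2 [ 0.5494 -0.181   0.0777] [ 1.357e+00 -2.833e+00 -1.000e-03] 0.371 [-0.05  0.19 -4.81] [-0.09 -0.01 -0.01]
jaw deg 141.18 tilt [-0.0011  0.0005]
pics/s8.png origin 208 142 scale 8
```

View pics/s8.png

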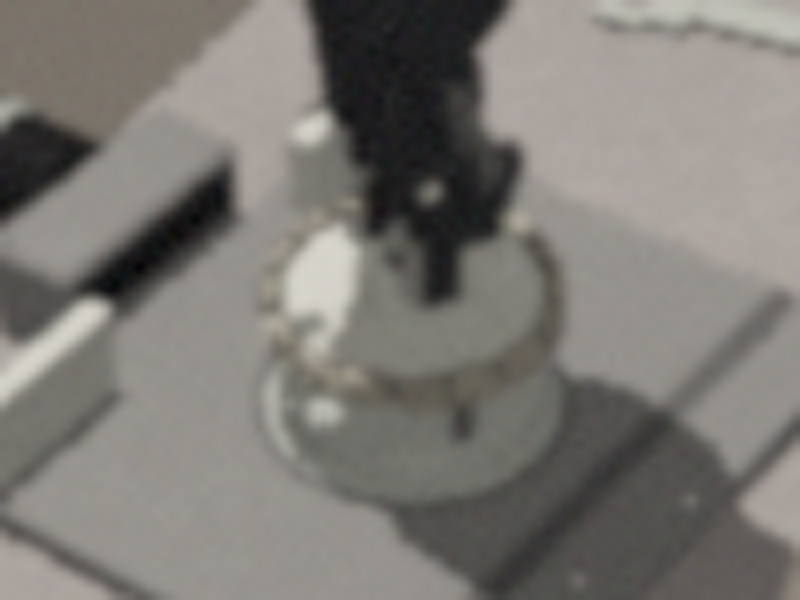

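The side view shows the wheel level on the arbor, just above the pin at (460,420), and the lateral force is near zero. I'll continue down and feel for the pins.

>>> servo_tool(motion=[[[0,0,-2,0,0,0,0.3],[0,0,-4,0,0,0,0.3],[0,0,-6,0,0,0,0.3],[0,0,-7,0,0,0,0.3],[0,0,-7,0,0,0,0.3]]])

```text
time: 14.75
position: [0.5497, -0.1812, 0.0714]
eef_rot: [1.357, -2.833, -0.0]
ft_force: [-0.4, 0.9, -4.4]
grip_width: 0.37
```

```bash
python3 st.py
```

```text
14.75 [ 0.5497 -0.1812  0.0714] [ 1.357 -2.833 -0.   ] 0.37 [-0.44  0.93 -4.39] [-0.01 -0.03  0.03]
jaw deg 141.17 tilt [-0.0003  0.0001]
```

>>> servo_tool(motion=[[[0,0,-2,0,0,0,0.3],[0,0,-4,0,0,0,0.3],[0,0,-5,0,0,0,0.3],[0,0,-5,0,0,0,0.3]]])

```text
time: 15.15
position: [0.5497, -0.1812, 0.0663]
eef_rot: [1.357, -2.833, -0.0]
ft_force: [-0.1, -0.1, -4.8]
grip_width: 0.367
```

```bash
python3 st.py
```

```text
15.15 [ 0.5497 -0.1812  0.0663] [ 1.357 -2.833 -0.   ] 0.367 [-0.1  -0.09 -4.77] [0.06 0.02 0.02]
jaw deg 141.18 tilt [-0.0004  0.0001]
```

The wheel went past the pin tops with no added force. I'll lower the last bit, loosen the grip, then back off.

>>> servo_tool(motion=[[[0,0,-1,0,0,0,0.3],[0,0,-2,0,0,0,0.3],[0,0,-2,0,0,0,0.3],[0,0,-2,0,0,0,0.46],[0,0,-2,0,0,0,0.46],[0,0,-2,0,0,0,0.46]]], force=20)

```text
time: 15.75
position: [0.5501, -0.1813, 0.065]
eef_rot: [-1.357, 2.833, -0.001]
ft_force: [-0.4, -0.4, -0.2]
grip_width: 0.462
```

```bash
python3 st.py
```

```text
15.75 [ 0.5501 -0.1813  0.065 ] [-1.357e+00  2.833e+00 -1.000e-03] 0.462 [-0.38 -0.45 -0.16] [ 0.02  0.05 -0.  ]
jaw deg 141.17 tilt [ 0.0008 -0.0002]
```

>>> servo_tool(motion=[[[0,0,0,0,0,0,0.7],[0,0,0,0,0,0,0.7],[0,0,20,0,0,0,0.7],[0,0,55,0,0,0,0.7],[0,0,100,0,0,0,0.7],[-5,30,110,0,0,0,0.7],[-14,70,110,0,0,0,0.7],[-24,115,110,0,0,0,0.7]]])

```text
time: 16.55
position: [0.5258, -0.0657, 0.1751]
eef_rot: [-1.354, 2.834, -0.001]
ft_force: [1.1, -0.2, -0.8]
grip_width: 0.703
```

>>> servo_tool(motion=[[[-11,45,0,0,0,0,0.7],[-22,90,0,0,0,0,0.7],[-33,135,0,0,0,0,0.7],[-44,180,0,0,0,0,0.7],[-55,225,0,0,0,0,0.7],[-66,270,0,0,0,0,0.7],[-77,315,-10,0,0,0,0.7],[-88,360,-40,0,0,0,0.7]]])

```text
time: 17.35
position: [0.4391, 0.2923, 0.1394]
eef_rot: [-1.355, 2.829, 0.001]
ft_force: [1.0, -0.2, -0.9]
grip_width: 0.702
```

```bash
python3 st.py; python3 - <<'E'
from h import *
i=grab_frame("side"); cv2.imwrite("pics/side9.png",i); crop("side",i,proj("side",(.55,-.18,.06)),80,60,10,"pics/s9.png")
i=grab_frame("top"); cv2.imwrite("pics/top9.png",i); crop("top",i,proj("top",(.55,-.18,.06)),80,60,10,"pics/t9.png")
E
```

```text
17.35 [0.4391 0.2923 0.1394] [-1.355e+00  2.829e+00  1.000e-03] 0.702 [ 0.99 -0.16 -0.94] [-0.03 -0.   -0.02]
jaw deg 141.21 tilt [0.0041 0.0028]
pics/s9.png origin 218 150 scale 10
pics/t9.png origin 252 145 scale 10
```

View pics/s9.png

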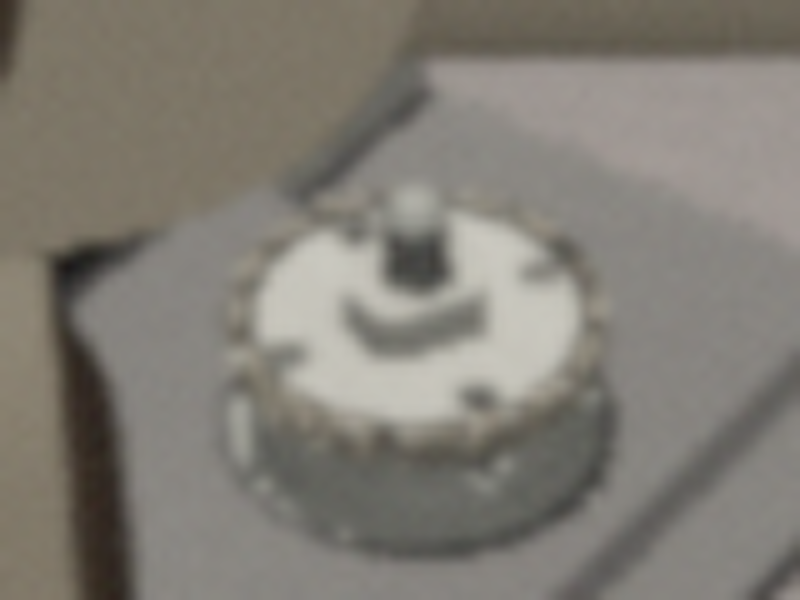

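View pics/t9.png

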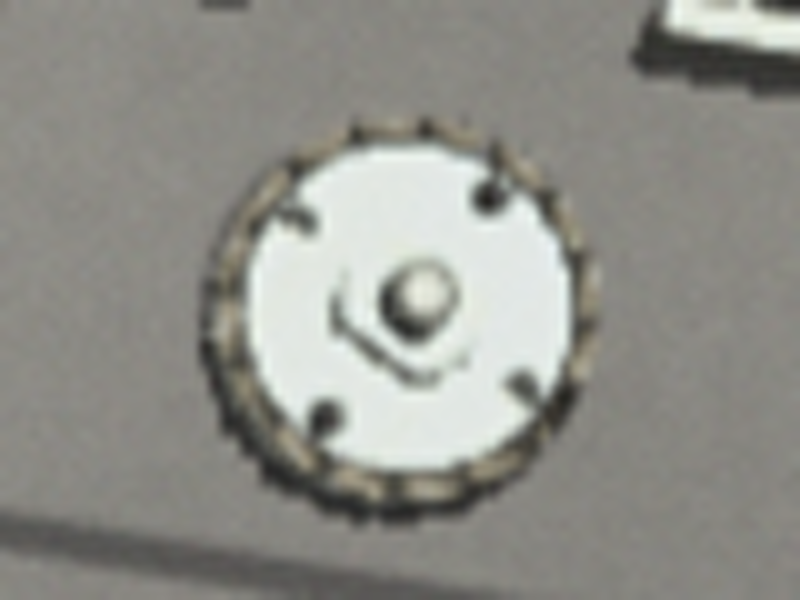

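Both pins stand inside web holes in the top view, at (490,195) and (325,415), and the wheel is flat. Next is the bushing.

>>> servo_tool(motion=[[[-8,25,-30,0,0,0,0.65],[-14,38,-60,0,0,0,0.65],[-14,38,-85,0,0,0,0.65],[-14,38,-90,0,0,0,0.65],[-14,38,-90,0,0,0,0.65]]])

```text
time: 17.95
position: [0.4248, 0.3269, 0.0473]
eef_rot: [1.356, -2.833, 0.001]
ft_force: [-0.8, 0.5, 1.3]
grip_width: 0.648
```

```bash
python3 st.py; python3 - <<'E'
from h import *
i=grab_frame("side"); cv2.imwrite("pics/side10.png",i); crop("side",i,proj("side",(.425,.334,.02)),100,75,8,"pics/s10.png")
E
```

```text
17.95 [0.4248 0.3269 0.0473] [ 1.356e+00 -2.833e+00  1.000e-03] 0.648 [-0.78  0.46  1.26] [-0.01 -0.    0.  ]
jaw deg 141.15 tilt [-0.0008 -0.0008]
pics/s10.png origin 160 313 scale 8
```

View pics/s10.png

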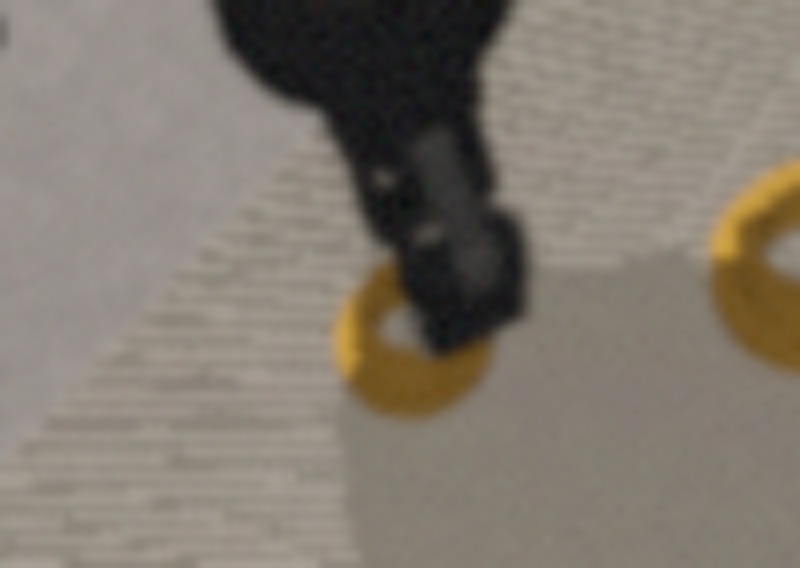

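The bushing is at (410,345), and the tool needs to move 7 mm toward +y before I go down.

>>> servo_tool(motion=[[[0,6.5,-8,0,0,0,0.65],[0,6.5,-20,0,0,0,0.65],[0,6.5,-33,0,0,0,0.65],[0,6.5,-38,0,0,0,0.65],[0,6.5,-38,0,0,0,0.65],[0,6.5,-38,0,0,0,0.3],[0,6.5,-38,0,0,0,0.3],[0,6.5,-38,0,0,0,0.3]]], force=40)

```text
time: 18.8
position: [0.4251, 0.3343, 0.0101]
eef_rot: [-1.356, 2.833, 0.0]
ft_force: [-0.6, -1.7, 3.0]
grip_width: 0.355
```

```bash
python3 st.py
```

```text
18.8 [0.4251 0.3343 0.0101] [-1.356  2.833  0.   ] 0.355 [-0.63 -1.67  2.99] [-0.18  0.18  0.03]
jaw deg 141.17 tilt [0.0008 0.0006]
```

>>> servo_tool(motion=[[[0,0,0,0,0,0,0.3],[0,0,10,0,0,0,0.3],[0,0,40,0,0,0,0.3],[0,0,85,0,0,0,0.3],[5,-20,125,0,0,0,0.3],[15,-60,140,0,0,0,0.3],[26,-105,140,0,0,0,0.3],[37,-150,140,0,0,0,0.3]]], force=60)

```text
time: 19.6
position: [0.4622, 0.1829, 0.1508]
eef_rot: [-1.358, 2.831, -0.0]
ft_force: [0.8, 0.2, -1.8]
grip_width: 0.347
```

>>> servo_tool(motion=[[[11,-45,0,0,0,0,0.3],[22,-90,0,0,0,0,0.3],[33,-135,0,0,0,0,0.3],[44,-180,0,0,0,0,0.3],[55,-225,0,0,0,0,0.3],[66,-270,0,0,0,0,0.3],[76,-310,0,0,0,0,0.3],[83,-340,0,0,0,0,0.3]]])

```text
time: 20.4
position: [0.545, -0.1585, 0.1497]
eef_rot: [-1.355, 2.834, -0.0]
ft_force: [0.3, 0.6, -1.8]
grip_width: 0.346
```

```bash
python3 st.py
```

```text
20.4 [ 0.545  -0.1585  0.1497] [-1.355  2.834 -0.   ] 0.346 [ 0.25  0.59 -1.8 ] [ 0.03 -0.04  0.04]
jaw deg 141.09 tilt [ 0.0002 -0.0002]
```

>>> servo_tool(motion=[[[4,-20,0,0,0,0,0.3],[4,-20,-12,0,0,0,0.3],[4,-20,-22,0,0,0,0.3],[4,-20,-22,0,0,0,0.3]]])

```text
time: 20.8
position: [0.5478, -0.1749, 0.1254]
eef_rot: [1.357, -2.831, -0.004]
ft_force: [-0.3, -0.3, -1.7]
grip_width: 0.345
```

```bash
python3 st.py; python3 - <<'E'
from h import *
i=grab_frame("side"); cv2.imwrite("pics/side11.png",i); crop("side",i,proj("side",(.55,-.18,.09)),80,60,10,"pics/s11.png")
E
```

```text
20.8 [ 0.5478 -0.1749  0.1254] [ 1.357 -2.831 -0.004] 0.345 [-0.26 -0.25 -1.74] [-0.03 -0.04 -0.02]
jaw deg 141.22 tilt [-0.003   0.0011]
pics/s11.png origin 218 142 scale 10
```

View pics/s11.png

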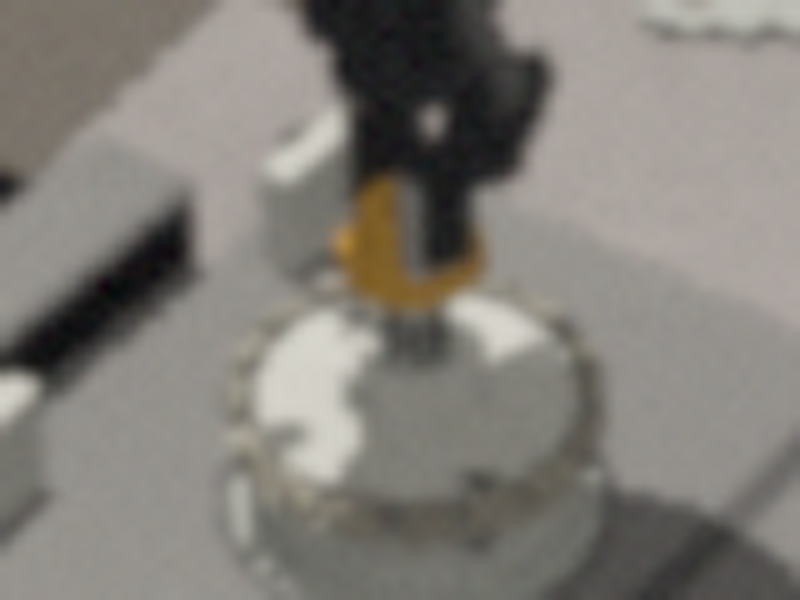

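The side view shows the bushing level, foot down, at (412,245), above the arbor at (415,340). I'll correct the lateral error first and then lower it.

>>> servo_tool(motion=[[[1.5,-6,0,0,0,0,0.3],[1.5,-6,0,0,0,0,0.3],[1.5,-6,-8,0,0,0,0.3],[1.5,-6,-12,0,0,0,0.3],[1.5,-6,-16,0,0,0,0.3],[1.5,-6,-20,0,0,0,0.3],[1.5,-6,-20,0,0,0,0.3]]])

```text
time: 21.55
position: [0.55, -0.1818, 0.1066]
eef_rot: [1.357, -2.833, -0.001]
ft_force: [-0.5, 0.7, -0.8]
grip_width: 0.348
```

```bash
python3 st.py
```

```text
21.55 [ 0.55   -0.1818  0.1066] [ 1.357e+00 -2.833e+00 -1.000e-03] 0.348 [-0.46  0.71 -0.85] [ 0.02  0.03 -0.02]
jaw deg 141.18 tilt [-0.001   0.0003]
```

>>> servo_tool(motion=[[[0,0,-4,0,0,0,0.3],[0,0,-8,0,0,0,0.3],[0,0,-12,0,0,0,0.3],[0,0,-16,0,0,0,0.3],[0,0,-16,0,0,0,0.3]]])

```text
time: 22.05
position: [0.55, -0.1818, 0.0906]
eef_rot: [1.356, -2.833, -0.001]
ft_force: [-0.7, -0.1, -1.1]
grip_width: 0.343
```

```bash
python3 st.py
```

```text
22.05 [ 0.55   -0.1818  0.0906] [ 1.356e+00 -2.833e+00 -1.000e-03] 0.343 [-0.74 -0.09 -1.05] [-0.01  0.03  0.05]
jaw deg 141.18 tilt [-0.001   0.0003]
```

Now down to the hub. Contact should come at a TCP height of about 0.084.

>>> servo_tool(motion=[[[0,0,-2,0,0,0,0.3],[0,0,-4,0,0,0,0.3],[0,0,-6,0,0,0,0.3],[0,0,-6,0,0,0,0.3]]])

```text
time: 22.45
position: [0.5502, -0.1819, 0.0851]
eef_rot: [1.357, -2.833, -0.0]
ft_force: [0.3, -0.6, 0.2]
grip_width: 0.347
```

```bash
python3 st.py
```

```text
22.45 [ 0.5502 -0.1819  0.0851] [ 1.357 -2.833 -0.   ] 0.347 [ 0.3  -0.58  0.18] [ 0.03  0.   -0.04]
jaw deg 141.18 tilt [-0.0004  0.0001]
```

>>> servo_tool(motion=[[[0,0,0,0,0,0,0.6],[0,0,0,0,0,0,0.65],[0,0,0,0,0,0,0.65],[0,0,20,0,0,0,0.65],[0,0,60,0,0,0,0.65],[0,0,100,0,0,0,0.65],[-10,40,100,0,0,0,0.65],[-30,85,100,0,0,0,0.65]]], force=20)

```text
time: 23.25
position: [0.5213, -0.097, 0.1866]
eef_rot: [-1.352, 2.833, -0.003]
ft_force: [0.3, 0.6, -0.5]
grip_width: 0.649
```

>>> servo_tool(motion=[[[-20,45,0,0,0,0,0.65],[-40,90,0,0,0,0,0.65],[-60,135,0,0,0,0,0.65],[-80,180,0,0,0,0,0.65],[-90,200,0,0,0,0,0.65],[-90,200,0,0,0,0,0.65]]])

```text
time: 23.85
position: [0.4293, 0.1053, 0.186]
eef_rot: [-1.362, 2.83, 0.0]
ft_force: [0.1, -0.4, -0.6]
grip_width: 0.65
```

```bash
python3 st.py; python3 - <<'E'
from h import *
i=grab_frame("side"); cv2.imwrite("pics/side12.png",i); crop("side",i,proj("side",(.55,-.18,.06)),80,60,10,"pics/s12.png")
j=grab_frame("top"); cv2.imwrite("pics/top12.png",j); crop("top",j,proj("top",(.55,-.18,.06)),80,60,10,"pics/t12.png")
cv2.imwrite("pics/side12b.png",cv2.resize(i,(800,600)))
E
```

```text
23.85 [0.4293 0.1053 0.186 ] [-1.362  2.83   0.   ] 0.65 [ 0.07 -0.45 -0.56] [-0.04 -0.   -0.01]
jaw deg 141.39 tilt [0.0009 0.0007]
pics/s12.png origin 218 150 scale 10
pics/t12.png origin 252 145 scale 10
```

View pics/s12.png

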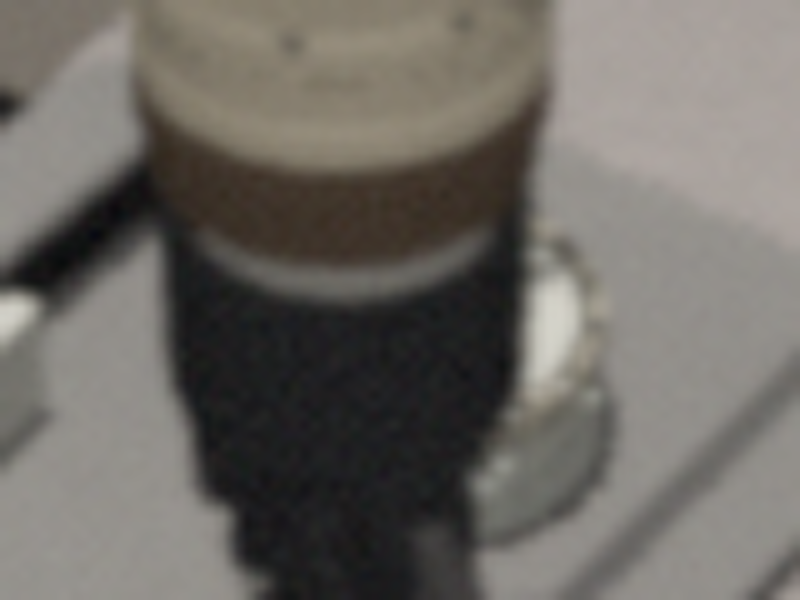

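View pics/t12.png

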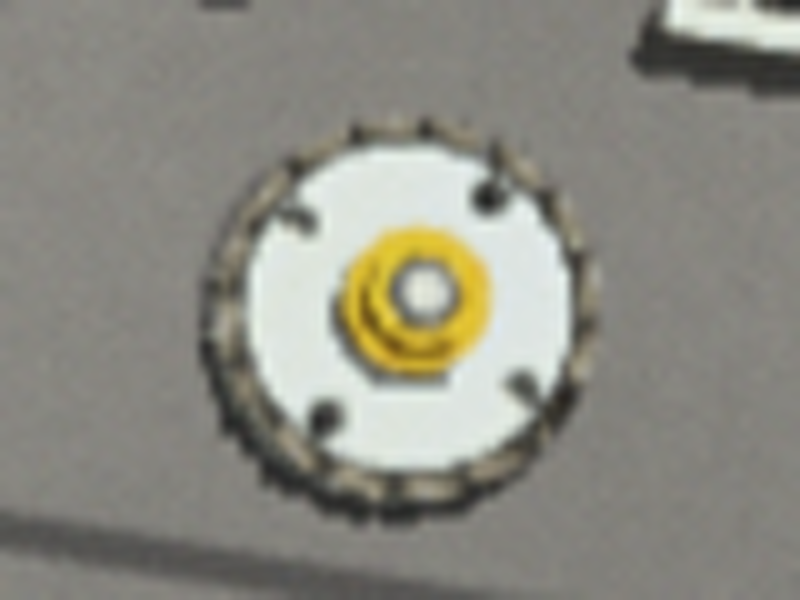

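View pics/side12b.png

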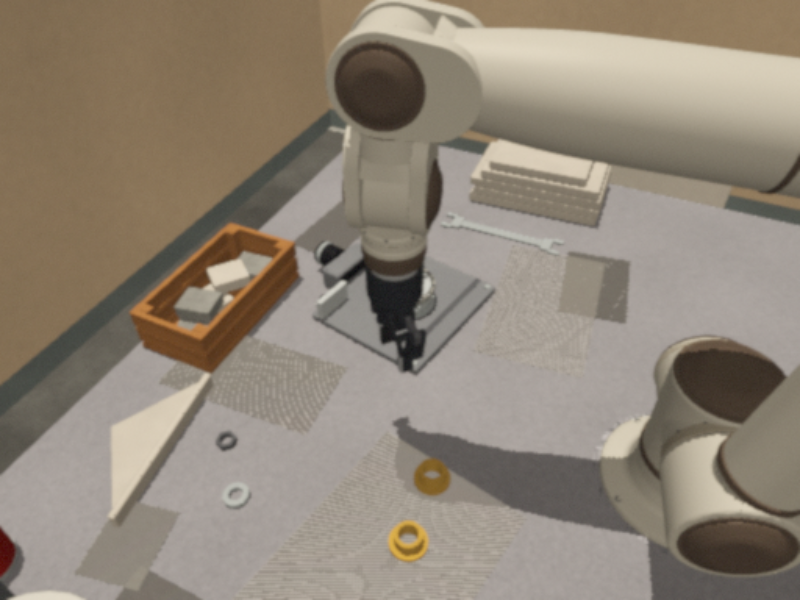

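In the top view the bushing is centred on the hub at (415,300), with the arbor through it and both pins in their holes. The arm blocks the side view, so I'll move it clear for one more check.

>>> servo_tool(motion=[[[-10,45,0,0,0,0,0.65],[-20,90,0,0,0,0,0.65],[-30,135,0,0,0,0,0.65],[-40,180,0,0,0,0,0.65],[-40,220,0,0,0,0,0.65],[-40,220,0,0,0,0,0.65],[-40,220,0,0,0,0,0.65]]])

```text
time: 24.65
position: [0.3909, 0.3228, 0.1849]
eef_rot: [1.357, -2.832, 0.001]
ft_force: [-0.2, -0.6, 0.4]
grip_width: 0.656
```

```bash
python3 st.py; python3 - <<'E'
from h import *
i=grab_frame("side"); cv2.imwrite("pics/side13.png",i); crop("side",i,proj("side",(.55,-.18,.06)),80,60,10,"pics/s13.png")
E
```

```text
24.65 [0.3909 0.3228 0.1849] [ 1.357e+00 -2.832e+00  1.000e-03] 0.656 [-0.23 -0.57  0.37] [-0.01 -0.01  0.03]
jaw deg 141.19 tilt [-0.0007 -0.0011]
pics/s13.png origin 218 150 scale 10
```

View pics/s13.png

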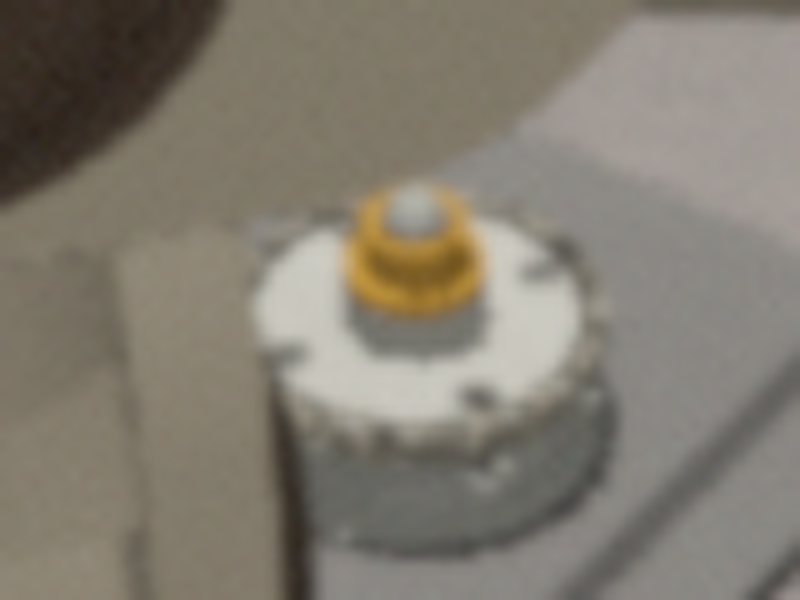

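The side view shows the bushing level on the hub at (415,250), with the arbor tip standing out above it and the wheel level. I'm handing in.

```bash
python3 -c "
from cell import *
print(hand_in())"
```

```text
the job is handed in; nothing more can be done
None
```

The arbor is built up as asked: tall spacer down on the flange, wheel hub upward over both drive pins, then the smallest bushing foot down on the hub. I handed it in at about 24.7 s; no verdict was reported.

**Wheel:** I turned it about 17° in the air to line its holes up with the pins. It then went down in the gripper past the pin tops with no added force, so it did not need turning on the pins. I let go with it essentially at its seat.

**Last checks:**
- **Views:** the top view shows both pins inside web holes and the bushing centred on the hub. The side view shows the wheel and bushing level, with the arbor tip above the bushing.
- **Height:** the bushing met the hub at a TCP height of 85 mm. I expected about 84 mm with the wheel fully home, and about 92 mm if it were still on the pin tops.
- **Forces:** the highest force reading I took was about 11 N.
- **Bystanders:** the thin spacer, nut, spanner and the two larger bushings looked undisturbed in the later views.

**Disagreement:** the two cameras differed by 3–4 mm in x. I used their mean and corrected the final alignment by the measured side forces.

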